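# Load a ring holder into the engraver's spring column

## Task

Of the three metal ring holders standing on the jeweller's bench, take the middle-sized one, whose round foot fits the bore of the loading column, put it foot first into the column's funnel and push it straight down against the spring until the two side catches snap over its foot, then let go so that it stays down, upright. Leave the wide-footed and the small-footed holder standing where they are.

Things in the scene. Friction and masses are not known exactly. Their poses are not given: they have to be found in the camera images.
- holder: The middle-sized ring holder, plain aluminium, 0.16 kg: a round foot 57 mm in diameter and 10 mm thick with a round stem 26 mm in diameter rising 75 mm from its centre (85 mm high in all). Stands upright on the bench; origin at the centre of the foot's underside, z up along the stem.
- column: Loading column fixed to the bench: upright 81 mm tube on a 130 mm square plate, steel funnel on top. Origin: centre of the underside, on the axis, z up. Funnel rim at 128 mm, 92 mm wide inside (102 outside), down to the 69 mm bore at 112 mm. At +y and -y slick bevelled spring catches stick 14 mm into the bore from 111 to 90 mm; they snap over the foot once the holder's origin is below 80 mm.
- wide_holder: Bystander: a ring holder with the same stem and height but a wide round foot, 96 mm in diameter, which does not fit the funnel. Origin at the centre of the foot's underside, z up.
- small_holder: Bystander: a ring holder with the same stem and height but a small round foot, 38 mm in diameter, which the catches cannot hold. Origin at the centre of the foot's underside, z up.
- plate (a joint): The column's spring plate, 38 mm across: 0 = up, its top 101 mm above the column's origin; grows as it is pushed down, to a stop at 0.027 m. Its push rises from 5 to 17 N; the catches add a few N on the way, so 15 to 20 N suffice. The latch closes at 0.021; push to about 0.025 (holder's origin at 76 mm) to be sure. Latched, the stem's top is 37 mm above the funnel's rim.
Things that resemble listed ones, but are neither listed nor needed, are in the scene too. Leave any brown or pink look-alike of the holder alone.

How it is judged:
By the outcome, as a careful person would: the job done as asked, in the order asked, and still so for the second after the job is handed in, with the robot touching nothing.
It also fails if it takes over 38 s, if anything falls off the work surface, if the arm or the gripper's body presses on something with over 40 N, if the wrist force passes 120 N, or if a joint passes its speed limit or range.

## Robot

A 6-joint arm with a two-finger parallel gripper is mounted at the origin on the work surface. World frame = base frame: x ahead of the robot, y to its left, z up, the work surface at z = 0. Lengths are in m, angles in rad, forces in N, time in s.
With the tool pointing down it reaches from about 0.225 to 0.875 m from the base axis. Payload 3.4 kg.
Tool frame: the origin (TCP) lies midway between the tips of the shut fingers; the grasp point (between the pads) lies 19 mm behind it (manip.pinch_z is the distance from the TCP to the grasp point, in m); z points along the fingers, y is the line along which they close (so a half turn about z gives the same grasp; the last joint's range is limited). The gripper opens to 85 mm and grips with 20 to 120 N. Pads are 22 mm wide; open, the fingers measure 114 mm over their backs; the gripper's body (76 mm by 85 mm) begins 54 mm behind the grasp point. The pads swing forward as they close: fully open they stand 13 mm farther back than shut.
Start: joints at [-1.462, 0.276, 1.505, -0, 1.361, -0.121], TCP at [0.131, -0.56, 0.231] pointing down, gripper open.
Joint ranges: [-2.89, 2.89], [-0.75, 2.08], [0.22, 2.7], [-1.18, 4.32], [0.11, 2.71], [-2.7, 2.7]. Speed limits (rad/s): [2.57, 2.57, 3.14, 3.14, 3.14, 3.14].

## Interface

Orientations are given as a unit quaternion [w, x, y, z].
In Python, from rig import manip gives the robot as it stands.
- The arm moves only by the tool carry_out, never from a script. Its arguments are lists of equal length, an entry for each row: "delta_pos": the shift along the tool's x, y, z scaled (see below), a list of three; "turn": the turn, a rotation vector about the tool's x, y, z scaled (see below), a list of three; "claw": the closure, from -1 (fully open) to 1 (shut). A call has 1 to 12 rows; each row is the pose to reach, as a shift and turn from the pose commanded when the call began, along the tool's axes at that moment; what a row does not reach only later rows make up. The controller multiplies each number of a shift by 400 mm and each number of a turn by 30 degrees. A row lasts 1/10 s, in which the tool goes at most 50 mm and 8.59 degrees, less where a joint would pass 70% of its speed; a pose out of reach is approached as far as the arm can. A call with a number of a shift or a turn outside -1 to 1 is refused whole. A call with a gripper value outside its range is refused whole. The fingers move at their own pace and stop on an object; "force" is the grip in N (left out, the last holds). Time passes only in rows, so rows that repeat a pose let the fingers close. It gives the time, the measured TCP pose, the force, the opening and the grip force at its end, in the units of the state.
- manip.get_state(): the state, without advancing time (a new reading comes with each control period).
- manip.get_image(name): name is "side" or "top"; returns a dict with "image" (420x560x3 uint8, red, green, blue), "z_map" (420x560 float32, m along the optical axis (not along the pixel's ray), 0 where there is no reading), "fx", "fy", "cx", "cy" (pixels), "k1" (the pictures are not rectified: a ray, as slopes to the right and down, at radius r is drawn at 1 + k1 r^2 times it, then the intrinsics apply), "world_to_cam" (4x4, takes a point from world to camera coordinates). Camera axes: x right, y down, z forward; pixel columns grow to the right and rows downward; lengths in m; the calibration is good to about 2 mm. A picture is of the moment at which its call begins.
- manip.sign_off(): hands the job in; it is judged then, once.
Trained networks look in the newest picture that a camera, given by its name, has taken for a name from the list of things; names that differ only in an ending like _2 or _b are one class to them, and where a whole thing is asked for, a point or a joint stands for the part that bears it (a point fixed in the world has none). Each returns a list of dicts, best first, with "score" (0 to 1); they miss things now and then, are a little off and sometimes report something else, mostly with a low value. They report only what shows in the picture. A call takes as long as a camera call. They do not tell look-alikes from the thing itself.
- manip.spot_in(camera, query): "point" ([x, y, z] in m, in world coordinates, good to about 4 mm: the middle of the surface that is visible of it).
- manip.place_of(camera, query): "point" ([x, y, z] in m, in world coordinates, good to about 4 mm: a listed point, or the origin of a listed thing).
The state is a dict: "clock": time; "qpos": joint angles; "qd": joint speeds; "effort": joint torques, N m; "position": TCP position; "ee_rot": TCP orientation; "contact_force": force on the tool from outside, world axes, zero at the start; "moment": the same for the moment, N m; "width": finger opening in m; "gripper_force": force on a finger pad.
Only numpy, scipy, OpenCV 4.12 (cv2) and the standard library are available. Lean on these libraries where they do the work, as an engineer would, in place of code of your own. Each camera call takes 0.05 s, during which the arm holds its last target. There are 200 camera calls.

## Working session

There is one attempt and no reset: what is moved stays moved. The work goes in short steps, Python scripts to look and compute and a tool call to move; the robot and the scene stay as the last step left them, time stands still between calls to the robot, and variables do not carry over. Pictures are saved under pics/ and viewed, at most 10 in all, crops included, and the job is handed in when it is done.

Besides the shell and the picture viewer there is one more tool, called after "Emit:" by a JSON object that holds its "fn" and its "kwargs", one argument or row to a line. carry_out: Moves the arm, as the interface text tells. Shifts and turns lie within -1 to 1; 1 stands for 400 mm of shift or 30 degrees of turn. Its arguments: {"type":"object","properties":{"delta_pos":{"type":"array","items":{"type":"array","items":{"type":"number","minimum":-1,"maximum":1}}},"turn":{"type":"array","items":{"type":"array","items":{"type":"number","minimum":-1,"maximum":1}}},"claw":{"type":"array","items":{"type":"number"}},"force":{"type":"number"}},"required":["delta_pos","turn","claw"]}

```bash
mkdir -p pics; cat > h.py <<'E'
import numpy as np, cv2
from rig import manip
def px(im,p):
    c=im["world_to_cam"]@np.append(p,1); x,y=c[0]/c[2],c[1]/c[2]; s=1+im["k1"]*(x*x+y*y)
    return np.array([im["fx"]*x*s+im["cx"],im["fy"]*y*s+im["cy"]])
def cloud(im):
    K=np.array([[im["fx"],0,im["cx"]],[0,im["fy"],im["cy"]],[0,0,1.]])
    v,u=np.mgrid[:420,:560]
    n=cv2.undistortPoints(np.stack([u,v],-1).reshape(-1,1,2).astype(np.float64),K,np.array([im["k1"],0,0,0.])).reshape(420,560,2)
    z=im["z_map"]; P=np.dstack([n*z[...,None],z,np.ones_like(z)])
    W=(P@np.linalg.inv(im["world_to_cam"]).T)[...,:3]; W[z==0]=np.nan
    return W
E
python3 - <<'E'
from h import *
out=[]
for c in("top","side"):
    im=manip.get_image(c); out.append(im["image"][...,::-1])
    for q in("holder","wide_holder","small_holder","column"):
        for d in manip.place_of(c,q)[:6]: print(c,q,np.round(d["point"],3),round(d["score"],2),px(im,d["point"]).round())
    cv2.imwrite(f"pics/{c}.png",out[-1])
s=manip.get_state(); print(s["position"],s["ee_rot"],s["clock"],manip.pinch_z)
E
```

```text
top holder [ 0.447 -0.051 -0.   ] 0.83 [282. 238.]
top holder [ 0.539 -0.046 -0.004] 0.8 [280. 196.]
top holder [0.363 0.009 0.002] 0.75 [253. 276.]
top wide_holder [ 0.495 -0.251 -0.002] 0.75 [372. 217.]
top wide_holder [ 0.447 -0.052  0.   ] 0.62 [282. 237.]
top small_holder [ 0.655 -0.056 -0.   ] 0.81 [285. 145.]
top column [ 0.562  0.123 -0.003] 0.57 [204. 184.]
side holder [ 0.445 -0.052  0.002] 0.88 [252. 270.]
side holder [ 0.365  0.005 -0.   ] 0.66 [203. 261.]
side holder [ 0.535 -0.05  -0.004] 0.57 [298. 262.]
side wide_holder [ 0.494 -0.251  0.007] 0.78 [316. 347.]
side small_holder [ 0.655 -0.051  0.003] 0.82 [357. 246.]
[ 0.13098032 -0.5598901   0.23126975] [-1.46208641e-05  9.93405339e-01  1.14655274e-01 -7.11153562e-06] 0.5 0.0187
```

View pics/top.png

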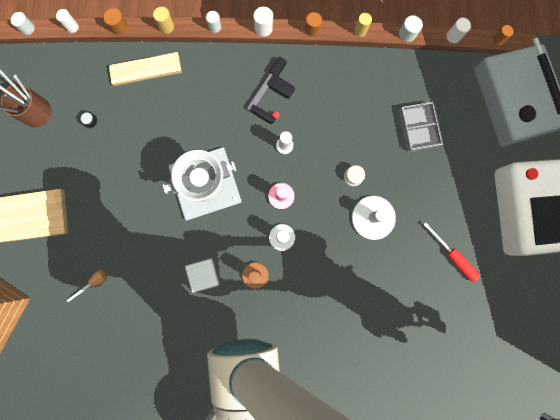

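View pics/side.png

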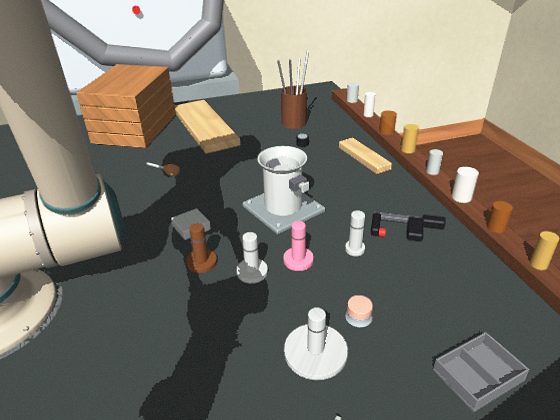

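Top view, candidates: plain aluminium at (282,238), brown (255,275) and pink (281,195) look-alikes, small-footed (285,143), wide-footed (373,217). The plain one at (282,238) with the mid-sized foot fits. I'll confirm it in a crop and refine positions from depth.

```bash
python3 - <<'E'
from h import *
a=manip.get_image("top"); W=cloud(a); x,y,z=W[...,0],W[...,1],W[...,2]
cv2.imwrite("pics/crop.png",cv2.resize(a["image"][100:300,150:420,::-1],None,fx=2.9,fy=2.9,interpolation=cv2.INTER_CUBIC))
def circ(m,n):
    if m.sum()<4: print(n,m.sum());return
    pts=np.c_[x[m],y[m]].astype(np.float32); (c,r)=cv2.minEnclosingCircle(pts)
    print(n,m.sum(),"encl",np.round(c,4),round(2e3*r,1),"mean",pts.mean(0).round(4),"z",np.nanmedian(z[m]).round(4))
for n,(cx,cy) in dict(mid=(.447,-.051),small=(.655,-.055),wide=(.495,-.251)).items():
    d=np.hypot(x-cx,y-cy); circ((d<.06)&(z>.078)&(z<.095),n+" top"); circ((d<.06)&(z>.005)&(z<.016),n+" foot")
d=np.hypot(x-.562,y-.123)
circ((d<.08)&(z>.123)&(z<.14),"rim"); circ((d<.025)&(z>.09)&(z<.11),"plate")
circ((d<.15)&(z>.02)&(z<.12)&(d>.053),"outer")
b=manip.get_image("side"); W=cloud(b);x,y,z=W[...,0],W[...,1],W[...,2]
for n,(cx,cy) in dict(mid=(.447,-.051)).items():
    d=np.hypot(x-cx,y-cy); circ((d<.03)&(z>.03)&(z<.08),n+" side stem"); circ((d<.03)&(z>.082)&(z<.095),n+" top");circ((d<.06)&(z>.005)&(z<.016),n+" foot")
d=np.hypot(x-.562,y-.123); circ((d<.08)&(z>.123)&(z<.14),"rim side")
E
```

```text
mid top 125 encl [ 0.447  -0.0504] 25.7 mean [ 0.447  -0.0505] z 0.0856
mid foot 430 encl [ 0.4463 -0.0511] 118.5 mean [ 0.4458 -0.05  ] z 0.0104
small top 123 encl [ 0.651  -0.0523] 26.0 mean [ 0.6505 -0.0526] z 0.0856
small foot 143 encl [ 0.6559 -0.0548] 118.5 mean [ 0.6526 -0.0498] z 0.0098
wide top 116 encl [ 0.4942 -0.2529] 26.2 mean [ 0.4941 -0.2515] z 0.0859
wide foot 1263 encl [ 0.4947 -0.2495] 115.2 mean [ 0.4935 -0.2503] z 0.0108
rim 582 encl [0.562  0.1217] 100.7 mean [0.564  0.1238] z 0.1275
plate 322 encl [0.5621 0.123 ] 49.8 mean [0.561  0.1227] z 0.1013
outer 241 encl [0.5616 0.1213] 150.5 mean [0.5626 0.1156] z 0.1015
mid side stem 324 encl [ 0.4444 -0.0553] 26.4 mean [ 0.4431 -0.0621] z 0.0555
mid top 115 encl [ 0.4447 -0.0537] 26.4 mean [ 0.4448 -0.0544] z 0.0848
mid foot 411 encl [ 0.4449 -0.0534] 59.5 mean [ 0.4434 -0.061 ] z 0.0086
rim side 307 encl [0.5578 0.1204] 104.6 mean [0.5618 0.1254] z 0.1265
```

View pics/crop.png

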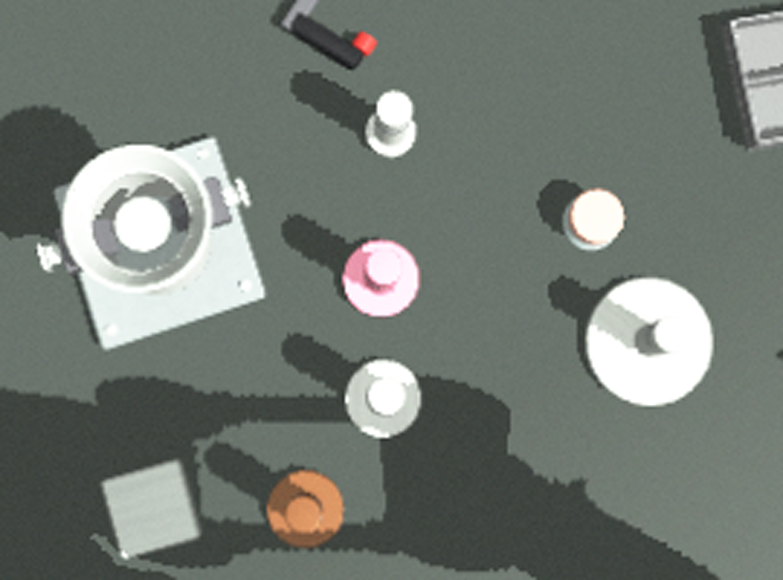

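The crop confirms it: plain grey holder at crop (383,398), foot about 58 mm, between pink (380,275) and brown (305,508). Holder ≈ (0.446, -0.052), column ≈ (0.561, 0.122).

Emit:
{"fn": "carry_out", "kwargs": {
  "delta_pos": [
    [1,-1,0.2],
    [1,-1,0.2],
    [1,-1,0.2],
    [1,-1,0.2],
    [1,-1,0.2],
    [1,-1,0.2],
    [1,-1,0.2],
    [1,-1,0.2],
    [1,-1,0.2],
    [1,-1,0.2],
    [1,-1,0.2],
    [1,-1,0.2]
  ],
  "turn": [
    [0,0,0],
    [0,0,0],
    [0,0,0],
    [0,0,0],
    [0,0,0],
    [0,0,0],
    [0,0,0],
    [0,0,0],
    [0,0,0],
    [0,0,0],
    [0,0,0],
    [0,0,0]
  ],
  "claw": [-1,-1,-1,-1,-1,-1,-1,-1,-1,-1,-1,-1],
  "force": 80
}}

```text
clock: 1.8
position: [0.4307, -0.0759, 0.151]
ee_rot: [-0.001, 0.993, 0.116, 0.0]
contact_force: [0.8, -0.2, 0.8]
width: 0.0855
gripper_force: 0.0
```

```bash
cat >> h.py <<'E'
from scipy.spatial.transform import Rotation as R
def go(t):
    s=manip.get_state(); q=s["ee_rot"]; r=R.from_quat(np.roll(q,-1))
    print(round(s["clock"],2),np.round(s["position"],4),"tool axes",r.as_matrix().round(3).tolist(),"F",np.round(s["contact_force"],1),"w",round(s["width"],4))
    print("delta",(r.inv().apply(np.array(t)-s["position"])/.4).round(4))
E
python3 -c "
from h import *
go([.446,-.052,.131])
for c in('side','top'):
  manip.get_image(c)
  for d in manip.place_of(c,'holder')[:4]: print(c,np.round(d['point'],3),d['score'])
"
```

```text
1.8 [ 0.4307 -0.0759  0.151 ] tool axes [[0.973, 0.231, 0.001], [0.231, -0.973, 0.001], [0.001, -0.001, -1.0]] F [ 0.8 -0.2  0.8] w 0.0855
delta [ 0.0511 -0.0492  0.0502]
side [ 0.442 -0.049 -0.   ] 0.93
side [ 0.367  0.007 -0.002] 0.78
top [ 0.542 -0.047 -0.002] 0.55
top [ 0.492 -0.252 -0.001] 0.55
top [0.36  0.007 0.004] 0.48
```

Emit:
{"fn": "carry_out", "kwargs": {
  "delta_pos": [
    [0.056,-0.057,0.05],
    [0.056,-0.057,0.05],
    [0.056,-0.057,0.1],
    [0.056,-0.057,0.17],
    [0.056,-0.057,0.22],
    [0.056,-0.057,0.25],
    [0.056,-0.057,0.25],
    [0.056,-0.057,0.25]
  ],
  "turn": [
    [0,0,0],
    [0,0,0],
    [0,0,0],
    [0,0,0],
    [0,0,0],
    [0,0,0],
    [0,0,0],
    [0,0,0]
  ],
  "claw": [-1,-1,-1,-1,-1,-1,-1,-1]
}}

```text
clock: 2.8
position: [0.4459, -0.0533, 0.0518]
ee_rot: [0.0, 0.993, 0.114, 0.0]
contact_force: [-0.4, -0.5, 0.6]
width: 0.0854
gripper_force: 0.0
```

```bash
python3 - <<'E'
from h import *
go([.446,-.052,.051])
b=manip.get_image("side"); print(px(b,[.446,-.052,.05]))
cv2.imwrite("pics/g.png",cv2.resize(b["image"][150:330,130:370,::-1],None,fx=3,fy=3))
E
```

```text
2.8 [ 0.4459 -0.0533  0.0518] tool axes [[0.974, 0.226, 0.0], [0.226, -0.974, -0.001], [0.0, 0.001, -1.0]] F [-0.4 -0.5  0.6] w 0.0854
delta [ 0.001  -0.0031  0.002 ]
[250.929403   250.62637107]
```

View pics/g.png

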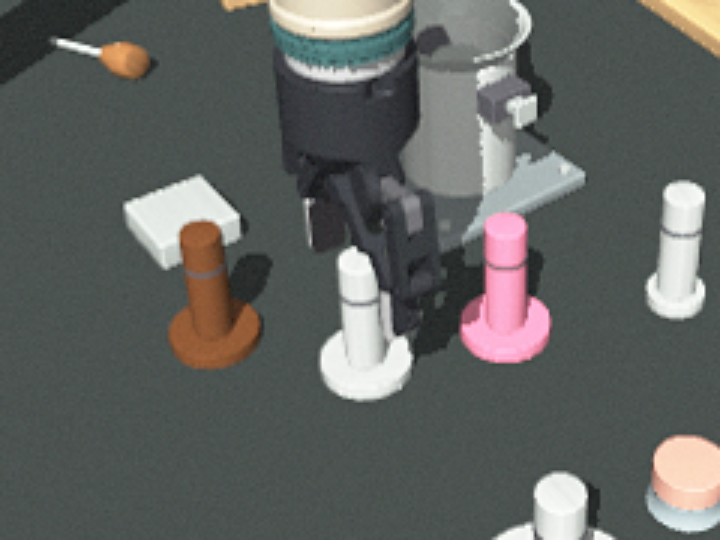

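The crop shows the near finger at (405,325), the far one at (325,230), and the plain stem (358,280) midway between them. I'll close on it.

Emit:
{"fn": "carry_out", "kwargs": {
  "delta_pos": [
    [0,0,0],
    [0,0,0],
    [0,0,0],
    [0,0,0],
    [0,0,0],
    [0,0,0],
    [0,0,0],
    [0,0,0],
    [0,0,0],
    [0,0,0]
  ],
  "turn": [
    [0,0,0],
    [0,0,0],
    [0,0,0],
    [0,0,0],
    [0,0,0],
    [0,0,0],
    [0,0,0],
    [0,0,0],
    [0,0,0],
    [0,0,0]
  ],
  "claw": [1,1,1,1,1,1,1,1,1,1],
  "force": 80
}}

```text
clock: 3.85
position: [0.4461, -0.0519, 0.0516]
ee_rot: [0.0, 0.993, 0.115, 0.0]
contact_force: [-1.5, 1.2, 5.9]
width: 0.0239
gripper_force: 78.3
```

Emit:
{"fn": "carry_out", "kwargs": {
  "delta_pos": [
    [0,0,-0.1],
    [0,0,-0.2],
    [0,0,-0.3],
    [0,0,-0.4],
    [0.08,-0.08,-0.4],
    [0.16,-0.15,-0.4],
    [0.24,-0.23,-0.4],
    [0.32,-0.3,-0.4],
    [0.38,-0.358,-0.4],
    [0.38,-0.358,-0.4],
    [0.38,-0.358,-0.4],
    [0.38,-0.358,-0.4]
  ],
  "turn": [
    [0,0,0],
    [0,0,0],
    [0,0,0],
    [0,0,0],
    [0,0,0],
    [0,0,0],
    [0,0,0],
    [0,0,0],
    [0,0,0],
    [0,0,0],
    [0,0,0],
    [0,0,0]
  ],
  "claw": [1,1,1,1,1,1,1,1,1,1,1,1]
}}

```text
clock: 5.05
position: [0.5604, 0.1213, 0.2105]
ee_rot: [0.0, 0.993, 0.115, -0.001]
contact_force: [-0.6, -0.2, -2.3]
width: 0.024
gripper_force: 79.2
```

```bash
python3 - <<'E'
from h import *
go([.561,.122,.211])
b=manip.get_image("side")
cv2.imwrite("pics/c.png",cv2.resize(b["image"][60:240,180:380,::-1],None,fx=3.3,fy=3.3))
W=cloud(b);x,y,z=W[...,0],W[...,1],W[...,2]
d=np.hypot(x-.561,y-.122)
sel=lambda lo,hi,r=.04:(d<r)&(z>lo)&(z<hi)
for lo,hi in((.158,.174),(.175,.2)):
    m=sel(lo,hi); print(m.sum(),np.nanpercentile(W[m],[2,50,98],axis=0).round(4).tolist(),cv2.minEnclosingCircle(W[m][:,:2].astype(np.float32)))
E
```

```text
5.05 [0.5604 0.1213 0.2105] tool axes [[0.974, 0.228, -0.002], [0.228, -0.974, -0.001], [-0.002, 0.0, -1.0]] F [-0.6 -0.2 -2.3] w 0.024
delta [ 0.0019 -0.0013 -0.0013]
342 [[0.5317, 0.0918, 0.1591], [0.5526, 0.1072, 0.1682], [0.5839, 0.1395, 0.1725]] ((0.5604017376899719, 0.11883977800607681), 0.029946010559797287)
151 [[0.5469, 0.1058, 0.1756], [0.5554, 0.11, 0.1877], [0.5686, 0.1199, 0.1998]] ((0.5577243566513062, 0.11584776639938354), 0.012204759754240513)
```

View pics/c.png

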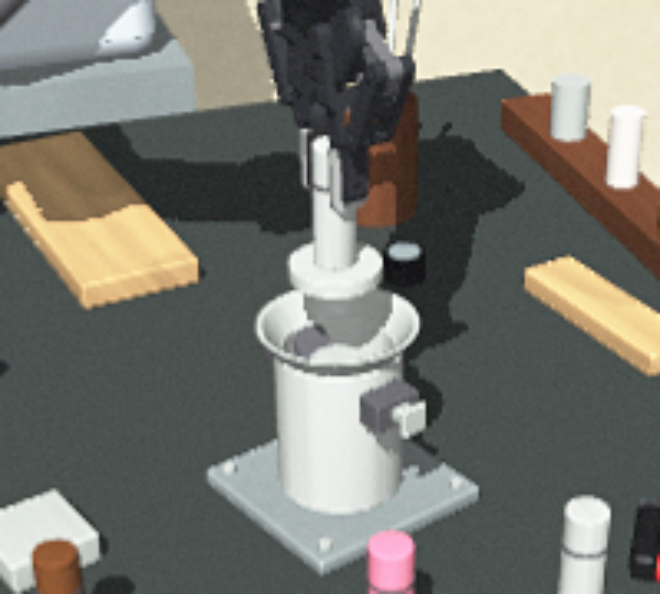

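The crop shows the holder hanging upright, with its foot (335,270) centred over the funnel (338,325). I'll lower it to the plate.

Emit:
{"fn": "carry_out", "kwargs": {
  "delta_pos": [
    [0,0,0.04],
    [0,0,0.07],
    [0,0,0.09],
    [0,0,0.105],
    [0,0,0.12],
    [0,0,0.13],
    [0,0,0.135],
    [0,0,0.135]
  ],
  "turn": [
    [0,0,0],
    [0,0,0],
    [0,0,0],
    [0,0,0],
    [0,0,0],
    [0,0,0],
    [0,0,0],
    [0,0,0]
  ],
  "claw": [1,1,1,1,1,1,1,1],
  "force": 100
}}

```text
clock: 5.9
position: [0.5613, 0.1221, 0.1571]
ee_rot: [0.0, 0.993, 0.115, -0.0]
contact_force: [0.1, 0.2, -1.1]
width: 0.0234
gripper_force: 98.0
```

Emit:
{"fn": "carry_out", "kwargs": {
  "delta_pos": [
    [0,0,0.01],
    [0,0,0.02],
    [0,0,0.03],
    [0,0,0.04],
    [0,0,0.048],
    [0,0,0.055],
    [0,0,0.062],
    [0,0,0.068],
    [0,0,0.074],
    [0,0,0.077],
    [0,0,0.077],
    [0,0,0.077]
  ],
  "turn": [
    [0,0,0],
    [0,0,0],
    [0,0,0],
    [0,0,0],
    [0,0,0],
    [0,0,0],
    [0,0,0],
    [0,0,0],
    [0,0,0],
    [0,0,0],
    [0,0,0],
    [0,0,0]
  ],
  "claw": [1,1,1,1,1,1,1,1,1,1,1,1]
}}

```text
clock: 7.1
position: [0.5624, 0.1221, 0.1295]
ee_rot: [0.0, 0.993, 0.115, 0.002]
contact_force: [-3.2, -0.1, 14.1]
width: 0.0237
gripper_force: 99.5
```

Compliance leaves it about 3 mm short, so I'll push further.

Emit:
{"fn": "carry_out", "kwargs": {
  "delta_pos": [
    [0,0,0.004],
    [0,0,0.008],
    [0,0,0.01],
    [0,0,0.01],
    [0,0,0.01]
  ],
  "turn": [
    [0,0,0],
    [0,0,0],
    [0,0,0],
    [0,0,0],
    [0,0,0]
  ],
  "claw": [1,1,1,1,1]
}}

```text
clock: 7.6
position: [0.5625, 0.1221, 0.1259]
ee_rot: [0.0, 0.993, 0.115, 0.002]
contact_force: [-3.2, 0.2, 15.9]
width: 0.0233
gripper_force: 99.6
```

```bash
python3 - <<'E'
from h import *
go([.561,.122,.1265])
b=manip.get_image("side")
cv2.imwrite("pics/d.png",cv2.resize(b["image"][100:240,200:370,::-1],None,fx=4,fy=4))
W=cloud(b);x,y,z=W[...,0],W[...,1],W[...,2]
m=(np.hypot(x-.561,y-.122)<.012)&(z>.15)&(z<.175); print(m.sum(),np.nanpercentile(z[m],[50,90,98]) if m.any() else 0)
E
```

```text
7.6 [0.5625 0.1221 0.1259] tool axes [[0.974, 0.228, 0.004], [0.228, -0.974, -0.0], [0.004, 0.001, -1.0]] F [-3.2  0.2 15.9] w 0.0233
delta [-0.0037 -0.0006 -0.0016]
30 [0.15910504 0.16440535 0.16929595]
```

View pics/d.png

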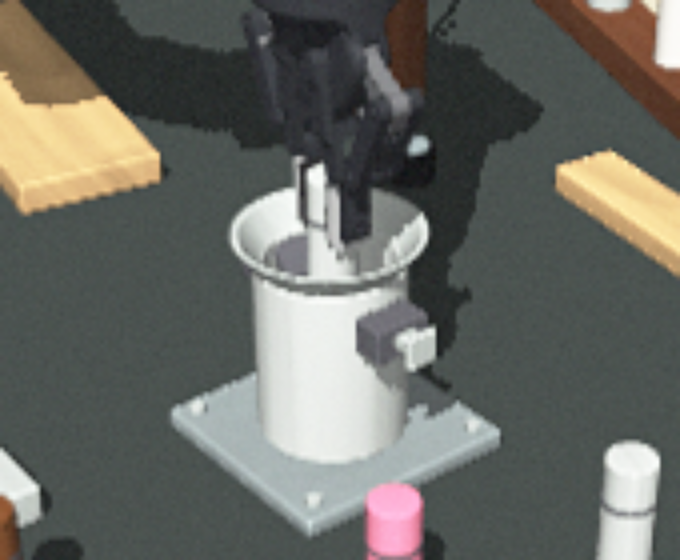

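The crop shows the stem inside the funnel with the fingers at rim level; 15.9 N matches the plate at about 0.025. I'll ease up slightly, still gripping, to test the latch.

Emit:
{"fn": "carry_out", "kwargs": {
  "delta_pos": [
    [0,0,-0.006],
    [0,0,-0.012],
    [0,0,-0.018],
    [0,0,-0.02],
    [0,0,-0.02]
  ],
  "turn": [
    [0,0,0],
    [0,0,0],
    [0,0,0],
    [0,0,0],
    [0,0,0]
  ],
  "claw": [1,1,1,1,1]
}}

```text
clock: 8.15
position: [0.5622, 0.1221, 0.1313]
ee_rot: [0.0, 0.993, 0.115, 0.001]
contact_force: [-0.7, 0.4, 6.0]
width: 0.0237
gripper_force: 98.7
```

The force fell to 6 N with the holder held at the catch height, so it has latched. I'll open partway, lift clear straight up, and back off.

Emit:
{"fn": "carry_out", "kwargs": {
  "delta_pos": [
    [0,0,0],
    [0,0,0],
    [0,0,0],
    [0,0,0],
    [0,0,0],
    [0,0,-0.03],
    [0,0,-0.08],
    [0,0,-0.16],
    [0,0,-0.24],
    [0,0,-0.32],
    [0,0,-0.32]
  ],
  "turn": [
    [0,0,0],
    [0,0,0],
    [0,0,0],
    [0,0,0],
    [0,0,0],
    [0,0,0],
    [0,0,0],
    [0,0,0],
    [0,0,0],
    [0,0,0],
    [0,0,0]
  ],
  "claw": [0.1,0,0,0,0,0,0,0,0,0,0]
}}

```text
clock: 9.25
position: [0.5642, 0.1223, 0.2646]
ee_rot: [0.0, 0.993, 0.115, 0.006]
contact_force: [-0.1, 0.4, 0.8]
width: 0.0427
gripper_force: 0.0
```

Emit:
{"fn": "carry_out", "kwargs": {
  "delta_pos": [
    [-0.1,0.1,0],
    [-0.2,0.2,0],
    [-0.3,0.3,0],
    [-0.4,0.4,0],
    [-0.4,0.4,0],
    [-0.4,0.4,0],
    [-0.4,0.4,0]
  ],
  "turn": [
    [0,0,0],
    [0,0,0],
    [0,0,0],
    [0,0,0],
    [0,0,0],
    [0,0,0],
    [0,0,0]
  ],
  "claw": [0,0,0,0,0,0,0]
}}

```text
clock: 9.95
position: [0.4419, -0.0703, 0.2587]
ee_rot: [-0.0, 0.994, 0.114, 0.0]
contact_force: [0.5, 0.5, -0.7]
width: 0.0428
gripper_force: 0.0
```

```bash
python3 - <<'E'
from h import *
t=manip.get_image("top"); b=manip.get_image("side")
for im in(t,b):
    W=cloud(im);x,y,z=W[...,0],W[...,1],W[...,2]
    m=(np.hypot(x-.561,y-.122)<.025)&(z>.14)&(z<.21); print(m.sum(),np.nanpercentile(W[m],[5,50,95],axis=0).round(4).tolist() if m.any() else 0)
cv2.imwrite("pics/e.png",np.hstack([cv2.resize(t["image"][100:300,130:410,::-1],(400,286)),cv2.resize(b["image"][100:380,170:390,::-1],(400,509))[:286]]))
E
```

```text
166 [[0.5515, 0.111, 0.1449], [0.5615, 0.1209, 0.1651], [0.5727, 0.1311, 0.1684]]
199 [[0.5489, 0.1072, 0.1422], [0.5584, 0.1119, 0.1574], [0.5701, 0.1264, 0.1654]]
```

View pics/e.png

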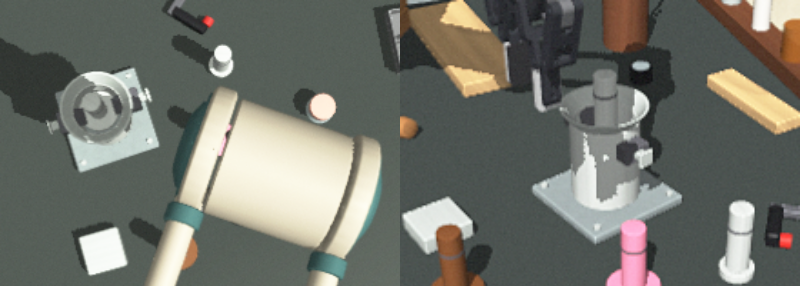

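The picture shows the holder upright in the column, stem at (95,105) top and (604,90) side. Its top is at 0.165 m, 37 mm above the rim as it should be when latched, and the other holders are untouched. Handing in.

```bash
python3 -c "
from rig import manip
print(manip.sign_off())"
```

```text
the job is handed in; nothing more can be done
None
```

The middle-sized holder is latched upright in the column, its stem top 37 mm above the rim. The gripper is clear, I didn't touch the other holders, and I handed the job in at about 10 s.

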